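# Set up the tilting soil meter and hold it upright

### The arm

A 7-joint arm with a two-finger parallel gripper is mounted at the origin on a cart in front of the work surface, level with it; the furniture and walls round the work are solid. World frame = base frame: x ahead of the robot, y to its left, z up, the work surface at z = 0. Lengths are in m, angles in rad, forces in N, time in s.
With the tool pointing down it reaches from about 0.425 to 0.875 m from the base axis. Payload 4.7 kg.
Tool frame: the origin (TCP) lies on the centre line of the jaws, within the pads' length; the fingertips stand ahead of it and the grasp point (between the pads) lies 8 mm behind it (ctrl.finger_overhang is the x of the fingertips in the tool frame, in m); x points along the fingers, z is the direction in which the jaws open and shut, and the axes are right-handed (so a half turn about x gives the same grasp; the last joint's range is limited). The gripper opens to 87 mm and grips with 3 to 60 N. Pads are 19 mm wide; open, the fingers measure 117 mm over their backs; the gripper's body (75 mm by 190 mm) begins 51 mm behind the grasp point.
Start: joints at [-1.274, 0.321, -0.07, 1.45, 0.023, 1.371, -0.057], TCP at [0.181, 0.624, 0.234] pointing down, gripper open.
Joint ranges: [-2.86, 2.86], [-0.3, 2.09], [-1.38, 1.24], [0.06, 2.45], [-1.56, 4.7], [0.09, 2.05], [-2.69, 2.69]. Speed limits (rad/s): [2.57, 2.57, 3.14, 3.14, 3.14, 3.14, 3.14].

### API

Orientations are given as a rotation vector (axis times angle).
In Python, from bench import readout, viewer, job, nets, ctrl gives the robot as it stands.
- The arm moves only by the shell command python3 -m creep 'ROWS' [FORCE]. ROWS is JSON, a list of rows, each an object with "linear": the shift along the tool's x, y, z in m, a list of three; "twist": the turn, a rotation vector about the tool's x, y, z in degrees, a list of three; "fingers": the gripper's target within -1 to 1 (shut at 1, half-way at 0, fully open at -1). A call has 1 to 8 rows; each row is the pose to reach, as a shift and turn from the pose commanded when the call began, along the tool's axes at that moment; what a row does not reach only later rows make up. A row lasts 1/12 s, in which the tool goes at most 41.7 mm and 7.16 degrees, less where a joint would pass 70% of its speed; a pose out of reach is approached as far as the arm can. A call with a gripper value outside its range is refused whole. The fingers move at their own pace and stop on an object; FORCE is the grip in N (left out, the last holds). Time passes only in rows, so rows that repeat a pose let the fingers close. It gives the time, the measured TCP pose, the force and the opening at its end, in the units of the state.
- readout.get_state(): the state, without advancing time (a new reading comes with each control period).
- viewer.get_image(name): name is "side" or "top"; returns (picture, depth): 480x640x3 uint8, red, green, blue; 480x640 float32, m along the optical axis (not along the pixel's ray), 0 where there is no reading.
- viewer.camera_params(name): a dict with "K" (3x3 intrinsics, pixels), "cam_to_world" (4x4, takes a point from camera to world coordinates). Camera axes: x right, y down, z forward; pixel columns grow to the right and rows downward; lengths in m; the calibration is good to about 2 mm. A picture is of the moment at which its call begins. camera_params takes no time and is no camera call.
- job.close_job(): hands the job in, once; it reports no verdict.
Trained networks look in the newest picture that a camera, given by its name, has taken for a name from the list of things; names that differ only in an ending like _2 or _b are one class to them, and where a whole thing is asked for, a point or a joint stands for the part that bears it (a point fixed in the world has none). Each returns a list of dicts, best first, with "conf" (0 to 1); they miss things now and then, are a little off and sometimes report something else, mostly with a low value. They report only what shows in the picture. A call takes as long as a camera call.
- nets.boxes_of(camera, label): "centre" ([x, y, z] in m, in world coordinates, good to about 4 mm: the middle of the surface that is visible of it).
- nets.place_of(camera, label): "centre" ([x, y, z] in m, in world coordinates, good to about 4 mm: a listed point, or the origin of a listed thing).
The state is a dict: "time": time; "joint_positions": joint angles; "qd": joint speeds; "joint_torque": joint torques, N m; "position": TCP position; "tool_rot": TCP orientation; "ft_force": force on the tool from outside, world axes, zero at the start; "torque": the same for the moment, N m; "grip_width": opening from 0.0 (shut) to 1.0 (fully open).
Only numpy, scipy, OpenCV 4.12 (cv2) and the standard library are available. Lean on these libraries where they do the work, as an engineer would, in place of code of your own. Each camera call takes 0.05 s, during which the arm holds its last target.

### The job

Get the blue soil meter ready for an upright reading: first turn the selector dial on its base until the pointer clicks in at the green dot and let go of it, then flip the orange kickstand from its folded position over centre until it snaps fully down. Last, take the leaning meter frame by the black bar handle on top, swing it upright and keep holding it there so that it cannot tip back: the program finishes while still holding the handle. Do not disturb the two small sample cans.

Things in the scene. Friction and masses are not known exactly. Their poses are not given: they have to be found in the camera images.
- dock: fixed grey base plate, 170 x 270 x 12 mm. Origin on the bench (z = 0) under the middle of the frame's lean axis. Its axes are called 'own' below: own x runs along the lean axis, the -x end (with the kickstand) looks to the robot; own y is to the left; z up. Plate: own x -65..105, y -85..185 mm. Lean axis: own y = 0, 37 mm above the bench. Place and yaw vary
- dial_grip (a point): point on the dial's vertical axis, at own (-10, 125) mm of the dock, 65.5 mm above the bench: half-way up its grey upright wing (44 mm long, 12 thick, 49.5 to 79.5 mm above the bench) on a black skirt 48 mm across, on a black box 96 x 90 mm whose top is 43 mm high. Its x axis points along the wing to the end with the white pointer line
- dial (a joint): dial angle, growing clockwise from above. Clicks at 0, 0.6, 1.2 and 1.8 rad; 1.2 is the green dot (the others have black ticks). At 0 the pointer is 0.9 rad to the left of the dock's own x, at 1.2 it is 0.3 rad to the right of it. It starts near 0 or 0.6. Turning takes about 0.07 N m; let go within 0.2 rad of a click, it settles there
- frame (a joint): lean of the frame: 0 upright, positive to the right (own -y). Unheld it falls to its stop at 0.38; the other stop is at -0.12. 0.8 to 1 kg; raising it takes at most 0.6 N m. Blue display head 120 (along own x) x 36 x 125 mm, from 40 to 165 mm above the lean axis, with a black battery pack standing 29 mm out of its right face
- handle: black rubber sleeve of the bar handle on top of the frame, 16 mm thick, 60 mm long along own x between two posts; it turns freely on its bar. 37 mm free between it and the head. Origin at its middle, 210 mm from the lean axis (247 mm above the bench when upright)
- kickstand (a joint): angle of the orange kickstand to the frame: 0 folded (pointing up along the frame's near end), growing as it swings to the left (own +y) and down; 2.6 is its stop, fully down (foot just above the bench when the frame is upright). A spring holds it at either end: it snaps over at about 1.3 and takes about 0.1 N m to push
- kickstand_pivot (a point): hinge of the kickstand, in the hub on the end of the frame that looks to the robot: 92 mm from the frame's middle towards own -x and 85 mm from the lean axis. The kickstand swings about own x in the plane square to it through this point
- kickstand_foot (a point): middle of the foot at the free end of the kickstand, 122 mm from its pivot. The leg is a round orange bar 12 mm thick with a black toe that sticks out 23 mm to own -x; nothing stands beside the leg's right (own -y) side while it is folded
- moisture_can_0: open bright tin sample can, 54 mm across, 30 mm high; origin at its underside. To be left alone
- moisture_can_1: open bright tin sample can, 56 mm across, 30 mm high; origin at its underside. To be left alone

How it is judged:
By the outcome, as a careful person would: the job done as asked, in the order asked, and still so for the second after the job is handed in, while the arm keeps its last pose, push and grip.
It also fails if it takes over 64 s, if anything falls off the work surface, if the arm or the gripper's body presses on something with over 40 N, if the wrist force passes 120 N, or if a joint passes its speed limit or range.

## Working session

There is one attempt and no reset: what is moved stays moved. The work goes in short steps, Python scripts to look and compute and a shell command to move; the robot and the scene stay as the last step left them, time stands still between calls to the robot, and variables do not carry over. Pictures are saved under pics/ and viewed, and the job is handed in when it is done.

```bash
ls; mkdir -p pics; cat > h.py <<'E'
import numpy as np, cv2, json
from scipy.spatial.transform import Rotation as R
from bench import readout, viewer, job, nets, ctrl
def st():
    s=readout.get_state(); return s
def pose():
    s=st(); return np.array(s['position']), R.from_rotvec(s['tool_rot'])
def snap(cam,fn):
    im,d=viewer.get_image(cam); cv2.imwrite('pics/'+fn,im[:,:,::-1]); np.save('pics/'+cam+'_d.npy',d); np.save('pics/'+cam+'_i.npy',im); return im,d
def pix2w(cam,u,v,d):
    p=viewer.camera_params(cam);K=np.array(p['K']);T=np.array(p['cam_to_world'])
    c=np.array([(u-K[0,2])/K[0,0]*d,(v-K[1,2])/K[1,1]*d,d]);return T[:3,:3]@c+T[:3,3]
def w2pix(cam,P):
    p=viewer.camera_params(cam);K=np.array(p['K']);T=np.array(p['cam_to_world'])
    c=T[:3,:3].T@(np.array(P)-T[:3,3]);q=K@c;return q[:2]/q[2],c[2]
E
python3 - <<'E'
from h import *
print(st()); print(ctrl.finger_overhang)
for c in ['side','top']:
    snap(c,c+'0.png'); p=viewer.camera_params(c); print(c,np.round(p['K'],1).tolist(),np.round(p['cam_to_world'],3).tolist())
    for l in ['dock','dial_grip','handle','kickstand_pivot','kickstand_foot','moisture_can_0','moisture_can_1']:
        for r in nets.place_of(c,l)[:2]: print(c,l,r)
print(st()['time'])
E
```

```text
pics
{'time': 0.0, 'joint_positions': array([-1.27390573,  0.32182994, -0.07010026,  1.45166308,  0.02260645,
        1.37078853, -0.05690415]), 'qd': array([-0.00099113,  0.00156756,  0.00119001,  0.00016459,  0.00129887,
       -0.00035867, -0.00036501]), 'joint_torque': array([-4.07760558e-05, -4.91279840e+01, -4.03664242e-01, -3.12541115e+01,
       -6.38305605e-02,  4.35285643e-02,  2.05840374e-04]), 'position': array([0.18126677, 0.62366614, 0.23246309]), 'tool_rot': array([-0.99965783,  1.33128955,  0.99763016]), 'ft_force': array([ 0.28065957, -0.28387094,  0.53497085]), 'torque': array([ 0.01345492, -0.01771083, -0.01588995]), 'grip_width': 1.0002612794432637}
0.011
side [[553.0, 0.0, 312.7], [0.0, 553.0, 236.9], [0.0, 0.0, 1.0]] [[-0.993, -0.05, 0.103, 0.486], [-0.114, 0.36, -0.926, 1.036], [0.009, -0.932, -0.364, 0.471], [0.0, 0.0, 0.0, 1.0]]
side dock {'centre': [0.6175, 0.1064, -0.0021], 'conf': 0.64}
side dial_grip {'centre': [0.5726, 0.2243, 0.0682], 'conf': 0.58}
side handle {'centre': [0.6428, 0.03, 0.2346], 'conf': 0.76}
side kickstand_pivot {'centre': [0.5367, 0.04
[... 473 characters left out ...]
, [-1.0, -0.01, 0.007, 0.204], [-0.006, -0.037, -0.999, 1.058], [0.0, 0.0, 0.0, 1.0]]
top dock {'centre': [0.6203, 0.1077, -0.0014], 'conf': 0.75}
top dial_grip {'centre': [0.5721, 0.223, 0.0625], 'conf': 0.88}
top handle {'centre': [0.6432, 0.0318, 0.2353], 'conf': 0.63}
top kickstand_pivot {'centre': [0.5372, 0.0433, 0.1135], 'conf': 0.78}
top kickstand_foot {'centre': [0.5538, 0.0021, 0.232], 'conf': 0.85}
top moisture_can_0 {'centre': [0.5186, 0.4132, -0.0002], 'conf': 0.74}
top moisture_can_0 {'centre': [0.6307, 0.3929, -0.0007], 'conf': 0.73}
top moisture_can_1 {'centre': [0.5186, 0.4132, -0.0002], 'conf': 0.74}
top moisture_can_1 {'centre': [0.6307, 0.3929, -0.0007], 'conf': 0.73}
0.8
```

View pics/side0.png

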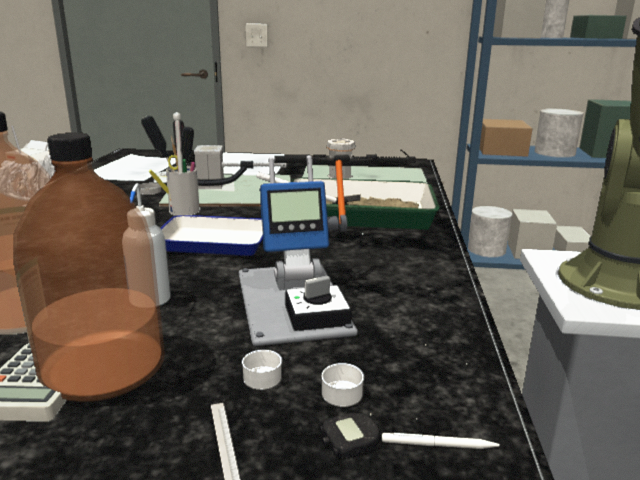

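View pics/top0.png

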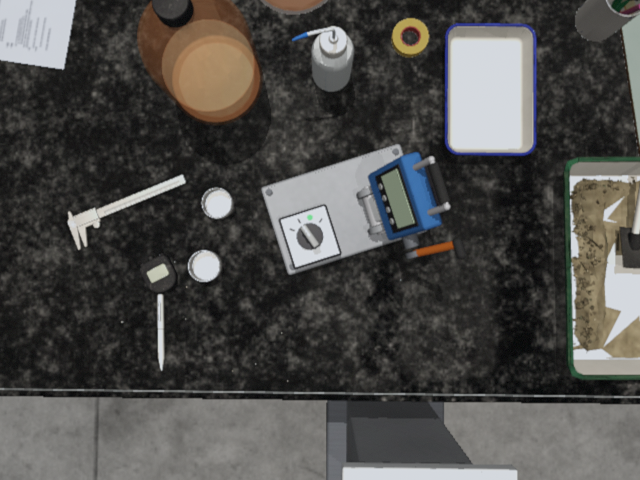

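```bash
python3 - <<'E'
from h import *
im=np.load('pics/top_i.npy')
c=cv2.resize(im[130:290,250:470],None,fx=3.6,fy=3.6,interpolation=cv2.INTER_CUBIC)
cv2.imwrite('pics/crop0.png',c[:,:,::-1])
E
```

```text
(no output)
```

View pics/crop0.png

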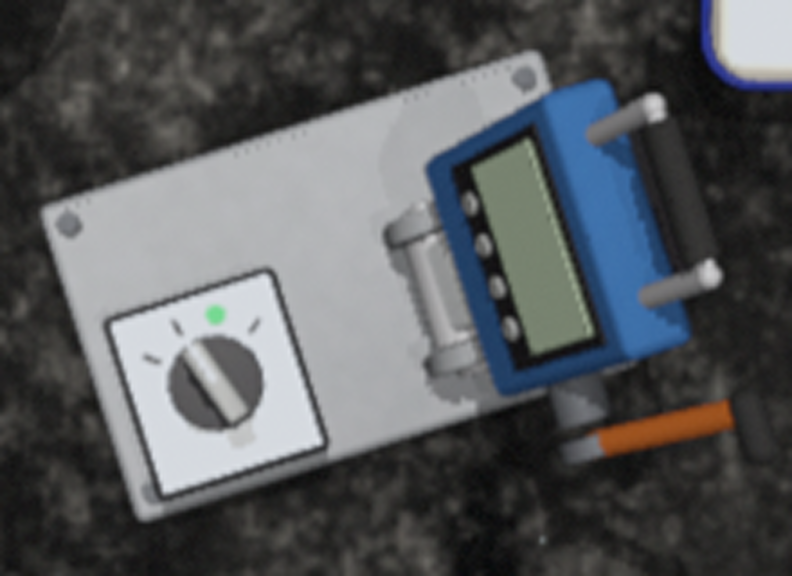

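```bash
cat >> h.py <<'E'
def planepix(cam,u,v,z):
    a=pix2w(cam,u,v,1.0);p=np.array(viewer.camera_params(cam)['cam_to_world'])[:3,3]
    return p+(a-p)*(z-p[2])/(a[2]-p[2])
E
python3 - <<'E'
from h import *
C={(.105,.185):(43,208),(.105,-.085):(541,51),(-.065,.185):(142,520)}
A=[];B=[]
for o,(u,v) in C.items():
    P=planepix('top',250+u/3.6,130+v/3.6,.012); print(o,P); A.append(o);B.append(P[:2])
A=np.array(A);B=np.array(B)
# nets points (frame lean .38)
def own(x,h): return (x, -h*np.sin(.38))
pts=[((-.010,.125),(.5724,.2236)),(own(-.092,.085),(.537,.0446)),(own(0,.210),(.643,.031))]
for o,w in pts: A=np.vstack([A,o]);B=np.vstack([B,w])
ca,cb=A.mean(0),B.mean(0);H=(A-ca).T@(B-cb)
yaw=np.arctan2(H[0,1]-H[1,0],H[0,0]+H[1,1])
Rm=np.array([[np.cos(yaw),-np.sin(yaw)],[np.sin(yaw),np.cos(yaw)]]);t=cb-Rm@ca
print('yaw',yaw,'t',t);print(np.round((A@Rm.T+t-B)*1000,1))
for z,a,b in [(0.0795,(190,350),(240,412)),]:
    p=planepix('top',250+a[0]/3.6,130+a[1]/3.6,z);q=planepix('top',250+b[0]/3.6,130+b[1]/3.6,z);d=p-q;print(p,q,(p+q)/2,'ang own',np.arctan2(d[1],d[0])-yaw)
p,r=pose();print(p,np.round(r.as_matrix(),3))
E
```

```text
(0.105, 0.185) [0.65990494 0.31263474 0.012     ]
(0.105, -0.085) [0.74290508 0.05898855 0.012     ]
(-0.065, 0.185) [0.50144474 0.26014853 0.012     ]
yaw 0.31188694722508037 t [0.61799388 0.10528327]
[[ 1.3  0.9]
 [ 1.1 -2.4]
 [-2.1  1.3]
 [-2.3 -2.4]
 [ 3.1  2.4]
 [-1.1  0.1]]
[0.58480192 0.23464196 0.0795    ] [0.55552023 0.2105262  0.0795    ] [0.57016108 0.22258408 0.0795    ] ang own 0.37706649643615175
[0.18138729 0.62418984 0.23362513] [[ 0.    -0.96   0.279]
 [ 0.     0.279  0.96 ]
 [-1.    -0.     0.   ]]
```

```bash
cat >> h.py <<'E'
O=np.array([.618,.1055]);YAW=.312
def w(ox,oy,z):
    c,s=np.cos(YAW),np.sin(YAW);return np.array([O[0]+c*ox-s*oy,O[1]+s*ox+c*oy,z])
def Rdown(a):
    x=np.array([0,0,-1.]);z=np.array([np.cos(a),np.sin(a),0]);return R.from_matrix(np.stack([x,np.cross(z,x),z],1))
def go(P,Rt=None):
    p,r=pose()
    l=r.inv().apply(np.array(P)-p);t=np.zeros(3) if Rt is None else (r.inv()*Rt).as_rotvec(degrees=True)
    print('linear',np.round(l,4).tolist(),'twist',np.round(t,2).tolist())
def show():
    s=st();p,r=pose();print('t %.2f'%s['time'],np.round(p,4),'own',np.round(np.array([[np.cos(YAW),np.sin(YAW)],[-np.sin(YAW),np.cos(YAW)]])@(p[:2]-O),4),'F',np.round(s['ft_force'],1),'T',np.round(s['torque'],2),'g %.3f'%s['grip_width'],'q',np.round(s['joint_positions'],2));print(np.round(r.as_matrix(),3).tolist())
E
python3 - <<'E'
from h import *
go([.571,.2225,.16],Rdown(2.22))
E
```

```text
linear [0.0736, -0.4862, -0.277] twist [-53.4, 0.01, 0.01]
```

```bash
python3 -m creep '[{"linear":[0.02,-0.035,-0.02],"twist":[-5,0,0],"fingers":-1},{"linear":[0.02,-0.07,-0.04],"twist":[-10,0,0],"fingers":-1},{"linear":[0.02,-0.105,-0.06],"twist":[-15,0,0],"fingers":-1},{"linear":[0.02,-0.14,-0.08],"twist":[-20,0,0],"fingers":-1},{"linear":[0.02,-0.175,-0.10],"twist":[-25,0,0],"fingers":-1},{"linear":[0.03,-0.21,-0.12],"twist":[-30,0,0],"fingers":-1},{"linear":[0.03,-0.245,-0.14],"twist":[-35,0,0],"fingers":-1},{"linear":[0.03,-0.28,-0.16],"twist":[-40,0,0],"fingers":-1}]'; python3 -c "
from h import *
show();go([.571,.2225,.16],Rdown(2.22))"
```

```text
time: 1.47
position: [0.4065, 0.3906, 0.2033]
tool_rot: [-1.511, 0.981, 1.512]
ft_force: [-0.3, 0.2, 0.2]
grip_width: 1.003
t 1.47 [0.4065 0.3906 0.2033] own [-0.1138  0.3362] F [-0.3  0.2  0.2] T [ 0.11  0.01 -0.04] g 1.003 q [-0.85  0.15  0.05  1.71 -0.01  1.27  1.18]
[[-0.0, -0.913, -0.408], [-0.0, -0.408, 0.913], [-1.0, 0.0, -0.0]]
linear [0.0433, -0.0817, -0.2205] twist [-13.14, -0.0, -0.02]
```

```bash
python3 -m creep '[{"linear":[0.005,-0.014,-0.037],"twist":[-3,0,0],"fingers":-1},{"linear":[0.01,-0.028,-0.074],"twist":[-6,0,0],"fingers":-1},{"linear":[0.02,-0.042,-0.111],"twist":[-9,0,0],"fingers":-1},{"linear":[0.03,-0.056,-0.148],"twist":[-11,0,0],"fingers":-1},{"linear":[0.04,-0.07,-0.185],"twist":[-13.1,0,0],"fingers":-1},{"linear":[0.043,-0.0817,-0.22],"twist":[-13.1,0,0],"fingers":-1},{"linear":[0.043,-0.0817,-0.2205],"twist":[-13.1,0,0],"fingers":-1}]'; python3 -c "
from h import *
snap('top','t1.png');snap('side','s1.png')
show();go([.571,.2225,.065],Rdown(2.22))"
```

```text
time: 2.05
position: [0.5743, 0.2137, 0.1596]
tool_rot: [-1.663, 0.845, 1.655]
ft_force: [-0.1, -0.8, 0.2]
grip_width: 1.002
t 2.15 [0.5704 0.2213 0.1603] own [-0.0097  0.1248] F [-0.9  0.7  0.5] T [0.1  0.06 0.01] g 1.002 q [-0.57  0.28  0.19  1.65 -0.05  1.21  1.84]
[[-0.0, -0.803, -0.597], [-0.001, -0.597, 0.803], [-1.0, 0.001, -0.0]]
linear [0.0953, -0.0012, 0.0006] twist [-0.57, -0.02, -0.03]
```

View pics/t1.png

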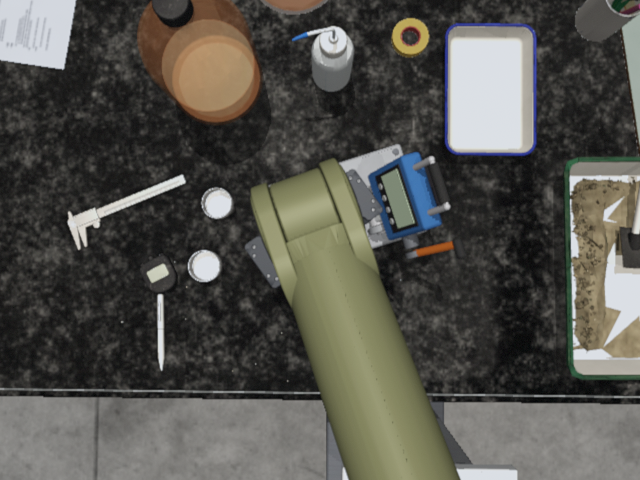

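View pics/s1.png

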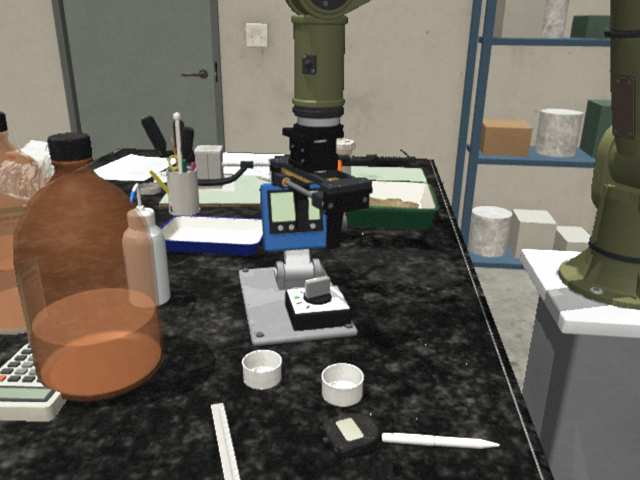

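```bash
python3 -m creep '[{"linear":[0.03,-0.001,0.0005],"twist":[0,0,0],"fingers":-1},{"linear":[0.06,-0.001,0.0005],"twist":[0,0,0],"fingers":-1},{"linear":[0.085,-0.001,0.0005],"twist":[0,0,0],"fingers":-0.4},{"linear":[0.095,-0.001,0.0005],"twist":[0,0,0],"fingers":0},{"linear":[0.095,-0.001,0.0005],"twist":[0,0,0],"fingers":0.3},{"linear":[0.095,-0.001,0.0005],"twist":[0,0,0],"fingers":1},{"linear":[0.095,-0.001,0.0005],"twist":[0,0,0],"fingers":1},{"linear":[0.095,-0.001,0.0005],"twist":[0,0,0],"fingers":1}]' 15; python3 -c "
from h import *
snap('side','s2.png')
show()"
```

```text
time: 2.82
position: [0.5712, 0.2256, 0.0678]
tool_rot: [-1.667, 0.829, 1.663]
ft_force: [-0.4, 0.2, -0.4]
grip_width: 0.632
t 2.87 [0.5711 0.2254 0.0676] own [-0.0079  0.1285] F [0.2 0.5 0.2] T [ 0.04  0.   -0.01] g 0.588 q [-0.56  0.37  0.17  1.74 -0.07  1.03  1.85]
[[0.003, -0.8, -0.601], [0.002, -0.601, 0.8], [-1.0, -0.003, -0.001]]
```

View pics/s2.png

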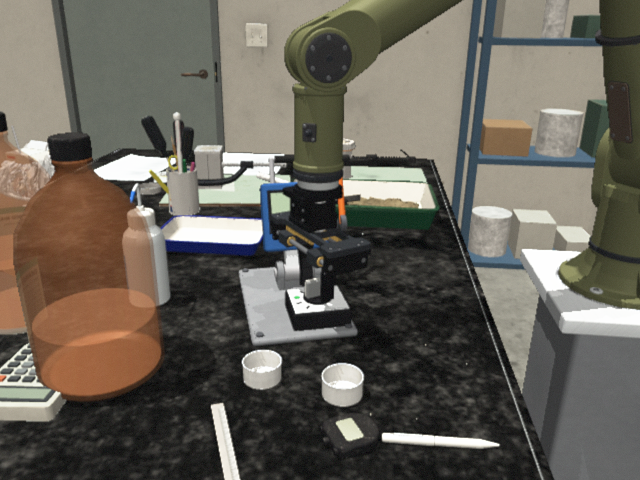

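```bash
python3 -m creep '[{"linear":[0.001,0,0],"twist":[0,0,0],"fingers":1},{"linear":[0.001,0,0],"twist":[0,0,0],"fingers":1},{"linear":[0.001,0,0],"twist":[0,0,0],"fingers":1},{"linear":[0.001,0,0],"twist":[0,0,0],"fingers":1},{"linear":[0.001,0,0],"twist":[0,0,0],"fingers":1},{"linear":[0.001,0,0],"twist":[0,0,0],"fingers":1}]' 15; python3 -c "
from h import *
show()"
```

```text
time: 3.37
position: [0.5707, 0.2238, 0.0646]
tool_rot: [-1.667, 0.833, 1.664]
ft_force: [-1.2, 2.4, -2.0]
grip_width: 0.137
t 3.37 [0.5707 0.2238 0.0646] own [-0.0087  0.1271] F [-1.2  2.4 -2. ] T [ 1.19  0.53 -0.04] g 0.137 q [-0.56  0.38  0.18  1.74 -0.07  1.03  1.85]
[[0.002, -0.8, -0.6], [-0.001, -0.6, 0.8], [-1.0, -0.001, -0.002]]
```

```bash
python3 -m creep '[{"linear":[0,0,0],"twist":[3,0,0],"fingers":1},{"linear":[0,0,0],"twist":[8,0,0],"fingers":1},{"linear":[0,0,0],"twist":[14,0,0],"fingers":1},{"linear":[0,0,0],"twist":[20,0,0],"fingers":1},{"linear":[0,0,0],"twist":[26,0,0],"fingers":1},{"linear":[0,0,0],"twist":[32,0,0],"fingers":1},{"linear":[0,0,0],"twist":[36.5,0,0],"fingers":1},{"linear":[0,0,0],"twist":[36.5,0,0],"fingers":1}]' 20; python3 -m creep '[{"linear":[0,0,0],"twist":[0,0,0],"fingers":1},{"linear":[0,0,0],"twist":[0,0,0],"fingers":1}]'; python3 -c "
from h import *
show()"
```

```text
time: 4.03
position: [0.5708, 0.2233, 0.0646]
tool_rot: [-1.214, 1.207, 1.21]
ft_force: [2.3, -3.3, -0.2]
grip_width: 0.138
time: 4.2
position: [0.5708, 0.2233, 0.0646]
tool_rot: [-1.217, 1.205, 1.213]
ft_force: [2.7, -3.9, -2.0]
grip_width: 0.139
t 4.20 [0.5708 0.2233 0.0646] own [-0.0088  0.1266] F [ 2.7 -3.9 -2. ] T [-0.86 -0.72  0.03] g 0.139 q [-0.65  0.38  0.28  1.74 -0.12  1.03  1.25]
[[0.001, -1.0, -0.008], [-0.001, -0.008, 1.0], [-1.0, -0.001, -0.001]]
```

Jaw axis is at 1.579 rad, which is the green dot within 0.01. Release, rise, and check.

```bash
python3 -m creep '[{"linear":[0,0,0],"twist":[0,0,0],"fingers":-0.3},{"linear":[0,0,0],"twist":[0,0,0],"fingers":-0.3},{"linear":[0,0,0],"twist":[0,0,0],"fingers":-0.3},{"linear":[0,0,0],"twist":[0,0,0],"fingers":-0.3},{"linear":[-0.03,0,0],"twist":[0,0,0],"fingers":-0.3},{"linear":[-0.07,0,0],"twist":[0,0,0],"fingers":-0.3},{"linear":[-0.11,0,0],"twist":[0,0,0],"fingers":0.5},{"linear":[-0.15,0,0],"twist":[0,0,0],"fingers":1}]'; python3 -m creep '[{"linear":[-0.03,0.04,0],"twist":[0,0,0],"fingers":1},{"linear":[-0.06,0.08,0],"twist":[0,0,0],"fingers":1},{"linear":[-0.06,0.12,0],"twist":[0,0,0],"fingers":1}]'; python3 -c "
from h import *
snap('side','s3.png');im,d=snap('top','t3.png')
show()
c=cv2.resize(im[130:290,250:470],None,fx=3.6,fy=3.6,interpolation=cv2.INTER_CUBIC)
cv2.imwrite('pics/crop3.png',c[:,:,::-1])
"
```

```text
time: 4.87
position: [0.569, 0.2251, 0.2161]
tool_rot: [-1.214, 1.206, 1.216]
ft_force: [1.2, 1.8, -0.4]
grip_width: 0.499
time: 5.12
position: [0.4633, 0.2246, 0.2764]
tool_rot: [-1.214, 1.2, 1.211]
ft_force: [-0.7, 0.7, 1.8]
grip_width: 0.303
t 5.22 [0.4577 0.2261 0.2751] own [-0.1155  0.164 ] F [-0.1  0.   0.5] T [ 0.04 -0.03 -0.03] g 0.213 q [-0.76 -0.    0.25  1.74 -0.    1.4   1.08]
[[0.0, -1.0, -0.013], [0.005, -0.013, 1.0], [-1.0, -0.0, 0.005]]
```

View pics/crop3.png

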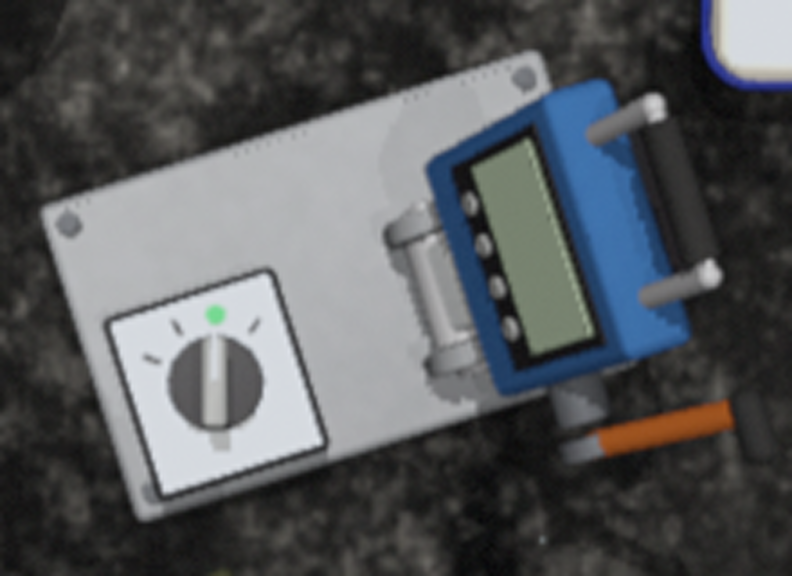

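View pics/s3.png

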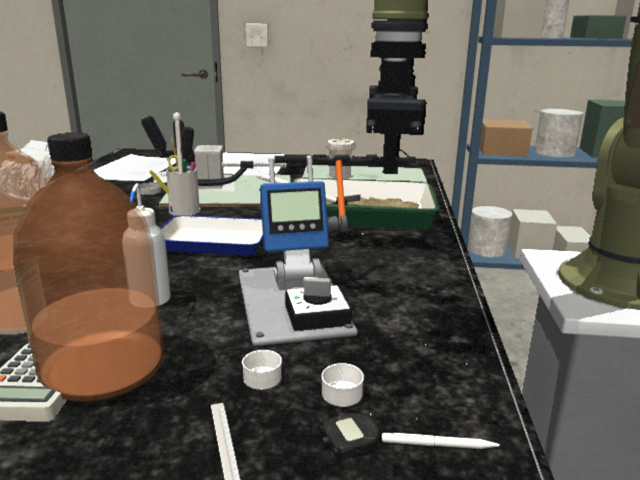

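```bash
cat >> h.py <<'E'
def Rt(T,a=None):
    ox=np.array([np.cos(YAW),np.sin(YAW),0]);z=np.array([-np.sin(YAW),np.cos(YAW),0])
    T=np.radians(T);x=np.sin(T)*ox-np.cos(T)*np.array([0,0,1.]);return R.from_matrix(np.stack([x,np.cross(z,x),z],1))
E
python3 -c "
from h import *
go(w(-.099,-.115,.285),Rt(25))"
```

```text
linear [-0.0111, -0.098, -0.2617] twist [-16.92, -3.47, -24.74]
```

```bash
python3 -m creep '[{"linear":[-0.011,-0.012,-0.032],"twist":[-2.1,-0.4,-3.1],"fingers":1},{"linear":[-0.011,-0.024,-0.065],"twist":[-4.2,-0.8,-6.2],"fingers":1},{"linear":[-0.011,-0.036,-0.098],"twist":[-6.3,-1.2,-9.3],"fingers":1},{"linear":[-0.011,-0.048,-0.13],"twist":[-8.4,-1.7,-12.4],"fingers":1},{"linear":[-0.011,-0.06,-0.163],"twist":[-10.5,-2.1,-15.5],"fingers":1},{"linear":[-0.011,-0.072,-0.196],"twist":[-12.6,-2.6,-18.6],"fingers":1},{"linear":[-0.011,-0.085,-0.229],"twist":[-14.8,-3,-21.7],"fingers":1},{"linear":[-0.011,-0.098,-0.262],"twist":[-16.9,-3.5,-24.7],"fingers":1}]'; python3 -m creep '[{"linear":[0,0,0],"twist":[0,0,0],"fingers":1}]'; python3 -c "
from h import *
show();go(w(-.099,-.115,.205),Rt(25));snap('side','s4.png')"
```

```text
time: 5.88
position: [0.5623, -0.0388, 0.2834]
tool_rot: [-1.55, 0.679, 1.112]
ft_force: [0.6, -0.1, -0.7]
grip_width: 0.0
time: 5.97
position: [0.5623, -0.0472, 0.2831]
tool_rot: [-1.544, 0.689, 1.102]
ft_force: [-0.2, -0.8, -0.3]
grip_width: 0.006
t 5.97 [ 0.5623 -0.0472  0.2831] own [-0.0999 -0.1282] F [-0.2 -0.8 -0.3] T [-0.14  0.53  0.01] g 0.006 q [-0.58 -0.25  0.63  1.96 -0.    0.97  1.93]
[[0.406, -0.866, -0.291], [0.119, -0.266, 0.957], [-0.906, -0.423, -0.005]]
linear [0.071, 0.0324, 0.0136] twist [-0.75, -0.68, 0.01]
```

View pics/s4.png

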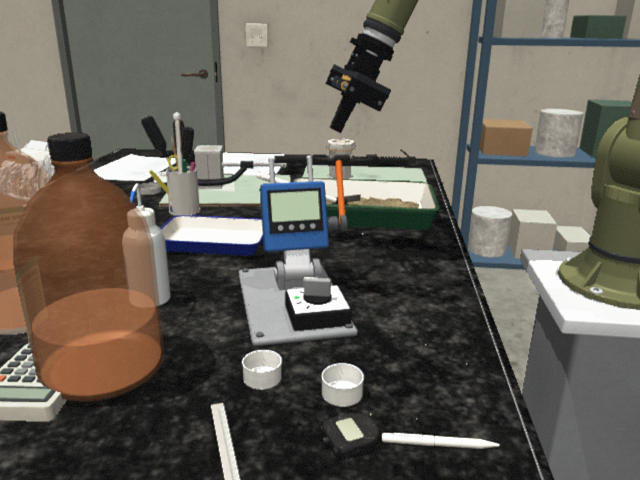

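```bash
python3 -m creep '[{"linear":[0.024,0.011,0],"twist":[0,0,0],"fingers":1},{"linear":[0.048,0.022,0],"twist":[0,0,0],"fingers":1},{"linear":[0.071,0.032,0],"twist":[0,0,0],"fingers":1},{"linear":[0.071,0.032,0],"twist":[0,0,0],"fingers":1},{"linear":[0.071,0.032,0],"twist":[0,0,0],"fingers":1}]'; python3 -c "
from h import *
show();go(w(-.099,0.0,.205),Rt(25));snap('side','s5.png')"
```

```text
time: 6.43
position: [0.5621, -0.0363, 0.2042]
tool_rot: [-1.547, 0.684, 1.116]
ft_force: [1.2, 0.9, 0.9]
grip_width: 0.002
t 6.43 [ 0.5621 -0.0363  0.2042] own [-0.0967 -0.1178] F [1.2 0.9 0.9] T [-0.16  0.49  0.01] g 0.002 q [-0.6  -0.18  0.67  2.07 -0.06  0.81  2.  ]
[[0.399, -0.866, -0.302], [0.123, -0.276, 0.953], [-0.909, -0.417, -0.003]]
linear [-0.0023, 0.0021, 0.1178] twist [-0.17, -0.29, -0.33]
```

View pics/s5.png

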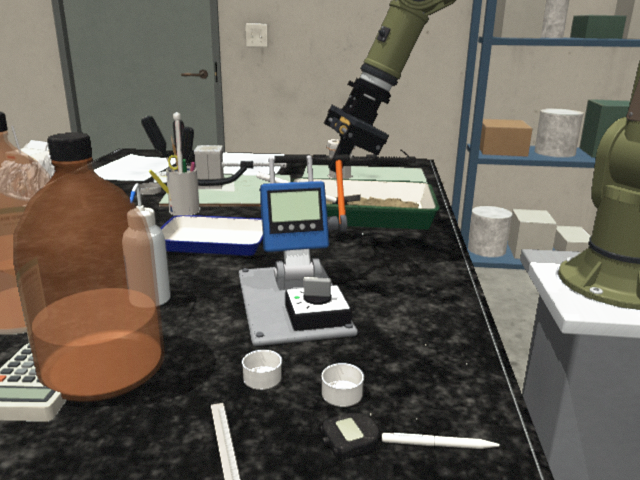

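```bash
python3 -m creep '[{"linear":[-0.001,0.001,0.014],"twist":[0,0,0],"fingers":1},{"linear":[-0.001,0.002,0.028],"twist":[0,0,0],"fingers":1},{"linear":[-0.001,0.002,0.043],"twist":[0,0,0],"fingers":1},{"linear":[-0.001,0.002,0.058],"twist":[0,0,0],"fingers":1},{"linear":[-0.001,0.002,0.073],"twist":[0,0,0],"fingers":1},{"linear":[-0.001,0.002,0.088],"twist":[0,0,0],"fingers":1},{"linear":[-0.001,0.002,0.103],"twist":[0,0,0],"fingers":1},{"linear":[-0.001,0.002,0.116],"twist":[0,0,0],"fingers":1}]'; python3 -c "
from h import *
show();go(w(-.099,0.022,.186),Rt(25));snap('side','s6.png')"
```

```text
time: 7.15
position: [0.5269, 0.0738, 0.2079]
tool_rot: [-1.549, 0.679, 1.11]
ft_force: [1.2, -0.2, 0.1]
grip_width: 0.007
t 7.15 [0.5269 0.0738 0.2079] own [-0.0964 -0.0023] F [ 1.2 -0.2  0.1] T [-0.27  0.47 -0.12] g 0.007 q [-0.6  -0.26  0.4   2.15  0.08  0.8   1.64]
[[0.405, -0.863, -0.302], [0.124, -0.275, 0.953], [-0.906, -0.424, -0.004]]
linear [0.0186, 0.0117, 0.0243] twist [-0.19, -0.36, 0.08]
```

View pics/s6.png

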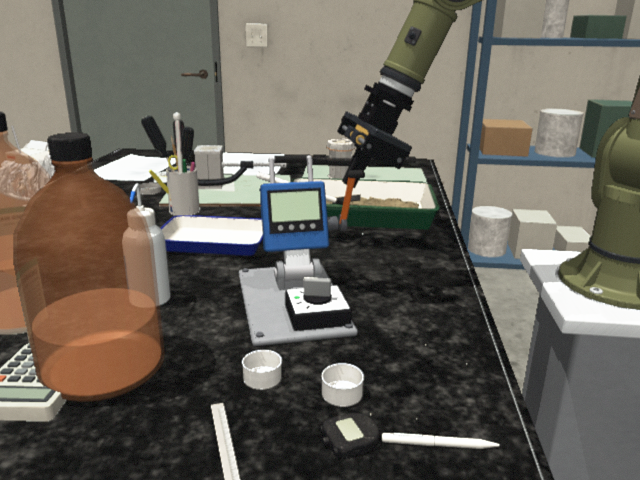

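```bash
python3 -m creep '[{"linear":[0.01,0.007,0.012],"twist":[0,0,0],"fingers":1},{"linear":[0.0186,0.0117,0.024],"twist":[0,0,0],"fingers":1},{"linear":[0.03,0.017,0.034],"twist":[0,0,0],"fingers":1},{"linear":[0.041,0.022,0.042],"twist":[0,0,0],"fingers":1},{"linear":[0.055,0.028,0.047],"twist":[0,0,0],"fingers":1},{"linear":[0.066,0.033,0.049],"twist":[0,0,0],"fingers":1}]'; python3 -c "
from h import *
show();snap('side','s7.png')"
```

```text
time: 7.7
position: [0.5102, 0.1196, 0.1325]
tool_rot: [-1.548, 0.679, 1.112]
ft_force: [-0.1, -0.1, 0.5]
grip_width: 0.004
t 7.70 [0.5102 0.1196 0.1325] own [-0.0983  0.0465] F [-0.1 -0.1  0.5] T [-0.1   0.55  0.  ] g 0.004 q [-0.62 -0.18  0.33  2.26  0.09  0.62  1.52]
[[0.404, -0.863, -0.302], [0.125, -0.275, 0.953], [-0.906, -0.423, -0.004]]
```

View pics/s7.png

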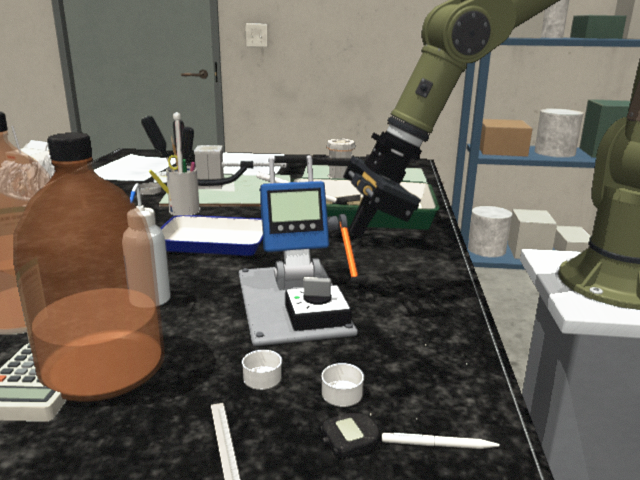

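```bash
python3 -m creep '[{"linear":[-0.036,-0.017,0],"twist":[0,0,0],"fingers":1},{"linear":[-0.072,-0.034,0],"twist":[0,0,0],"fingers":0},{"linear":[-0.108,-0.051,0],"twist":[0,0,0],"fingers":-1},{"linear":[-0.145,-0.068,0],"twist":[0,0,0],"fingers":-1},{"linear":[-0.163,-0.076,0],"twist":[0,0,0],"fingers":-1},{"linear":[-0.163,-0.076,0],"twist":[0,0,0],"fingers":-1}]'; python3 -c "
from h import *
show();snap('side','s8.png');snap('top','t8.png')
for c in ['side','top']:
  for l in ['kickstand_foot','handle','kickstand_pivot']:
    for r in nets.place_of(c,l)[:1]: print(c,l,r)
print('pred',w(-.092,.0657,.042),w(0,-.078,.232))
go(w(0,-.078,.30),Rt(0))"
```

```text
time: 8.25
position: [0.513, 0.1193, 0.3192]
tool_rot: [-1.55, 0.675, 1.103]
ft_force: [-0.3, -0.5, 0.2]
grip_width: 0.296
t 8.25 [0.513  0.1193 0.3192] own [-0.0957  0.0454] F [-0.3 -0.5  0.2] T [-0.14  0.47  0.05] g 0.296 q [-0.32 -0.3   0.03  1.98  0.01  1.02  1.59]
[[0.412, -0.86, -0.3], [0.125, -0.273, 0.954], [-0.902, -0.431, -0.005]]
side kickstand_foot {'centre': [0.5071, 0.1439, 0.0418], 'conf': 0.86}
side handle {'centre': [0.6422, 0.0294, 0.2325], 'conf': 0.66}
side kickstand_pivot {'centre': [0.5389, 0.0432, 0.1155], 'conf': 0.97}
top kickstand_foot {'centre': [0.5093, 0.1396, 0.0407], 'conf': 0.63}
top handle {'centre': [0.6422, 0.0339, 0.2351], 'conf': 0.74}
top kickstand_pivot {'centre': [0.5396, 0.0451, 0.1092], 'conf': 0.62}
pred [0.51027417 0.13978754 0.042     ] [0.64194309 0.03126572 0.232     ]
linear [0.0515, -0.0869, -0.1242] twist [-0.25, -0.26, 24.78]
```

View pics/s8.png

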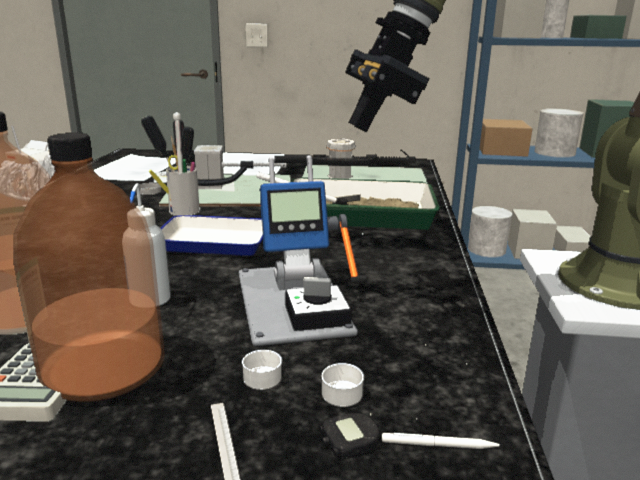

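View pics/t8.png

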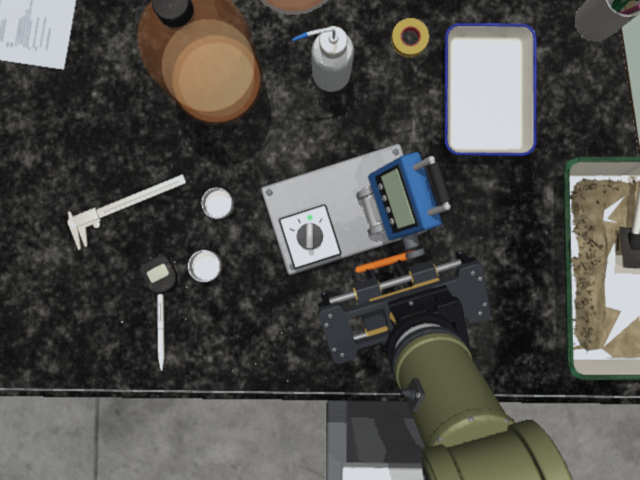

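```bash
python3 -m creep '[{"linear":[0.012,-0.017,-0.025],"twist":[0,0,3],"fingers":-1},{"linear":[0.022,-0.035,-0.05],"twist":[0,0,8],"fingers":-1},{"linear":[0.03,-0.052,-0.075],"twist":[0,0,13],"fingers":-1},{"linear":[0.04,-0.07,-0.1],"twist":[0,0,19],"fingers":-1},{"linear":[0.0515,-0.087,-0.124],"twist":[-0.2,-0.2,24.8],"fingers":-1},{"linear":[0.0515,-0.087,-0.124],"twist":[-0.2,-0.2,24.8],"fingers":-1},{"linear":[0.0515,-0.087,-0.124],"twist":[-0.2,-0.2,24.8],"fingers":-1}]'; python3 -c "
from h import *
show();snap('side','s9.png');
go(w(0,-.078,.224),Rt(0))"
```

```text
time: 9.23
position: [0.6443, 0.0312, 0.2927]
tool_rot: [-1.431, 1.058, 1.441]
ft_force: [-0.7, 0.3, -0.1]
grip_width: 0.995
t 9.23 [0.6443 0.0312 0.2927] own [ 0.0022 -0.0788] F [-0.7  0.3 -0.1] T [ 0.03  0.08 -0.04] g 0.995 q [-0.25  0.3   0.21  1.37 -0.06  1.49  1.83]
[[-0.011, -0.952, -0.305], [-0.005, -0.305, 0.952], [-1.0, 0.012, -0.001]]
linear [0.0729, 0.0007, 0.0001] twist [-0.09, -0.05, -0.34]
```

View pics/s9.png

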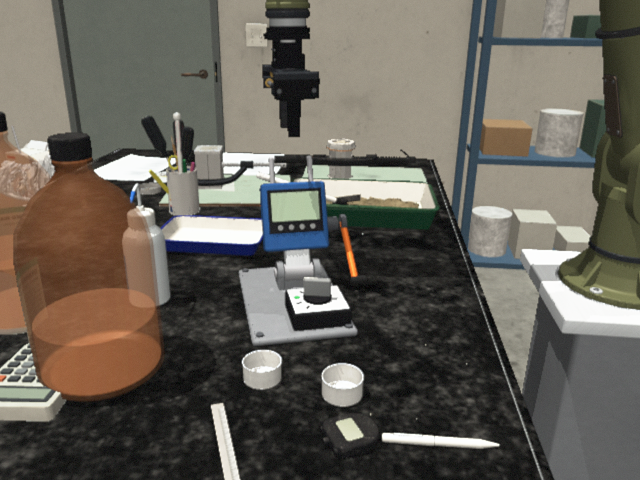

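```bash
python3 -m creep '[{"linear":[0.02,0,0],"twist":[0,0,0],"fingers":-1},{"linear":[0.04,0,0],"twist":[0,0,0],"fingers":-1},{"linear":[0.06,0,0],"twist":[0,0,0],"fingers":-0.5},{"linear":[0.073,0.0007,0],"twist":[0,0,0],"fingers":0},{"linear":[0.073,0.0007,0],"twist":[0,0,0],"fingers":0.3},{"linear":[0.073,0.0007,0],"twist":[0,0,0],"fingers":0.4},{"linear":[0.073,0.0007,0],"twist":[0,0,0],"fingers":0.4}]' 30; python3 -c "
from h import *
show();snap('side','s10.png');
go(w(0,-.078,.224),Rt(0))"
```

```text
time: 9.87
position: [0.6423, 0.0311, 0.231]
tool_rot: [-1.437, 1.043, 1.43]
ft_force: [0.3, 0.0, -0.6]
grip_width: 0.708
t 9.87 [0.6423 0.0311 0.231 ] own [ 0.0003 -0.0783] F [ 0.3  0.  -0.6] T [-0.02  0.09  0.04] g 0.708 q [-0.25  0.3   0.2   1.49 -0.06  1.35  1.84]
[[0.005, -0.952, -0.305], [0.0, -0.305, 0.952], [-1.0, -0.005, -0.002]]
linear [0.0069, 0.0006, 0.0004] twist [-0.1, -0.09, 0.29]
```

View pics/s10.png

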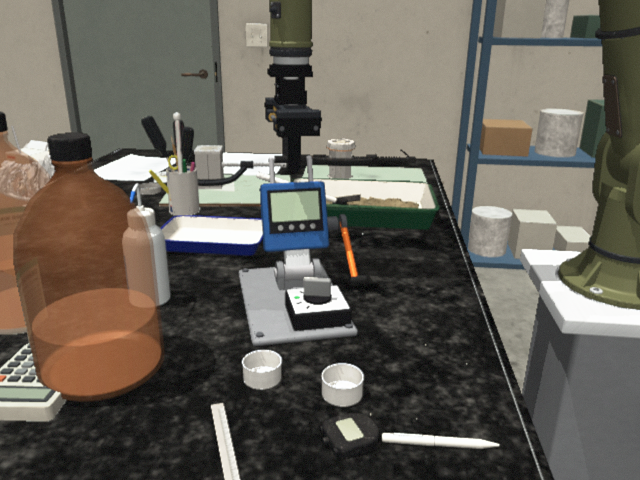

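```bash
python3 -m creep '[{"linear":[0.001,0,0],"twist":[0,0,0],"fingers":1},{"linear":[0.001,0,0],"twist":[0,0,0],"fingers":1},{"linear":[0.001,0,0],"twist":[0,0,0],"fingers":1},{"linear":[0.001,0,0],"twist":[0,0,0],"fingers":1},{"linear":[0.001,0,0],"twist":[0,0,0],"fingers":1},{"linear":[0.001,0,0],"twist":[0,0,0],"fingers":1},{"linear":[0.001,0,0],"twist":[0,0,0],"fingers":1},{"linear":[0.001,0,0],"twist":[0,0,0],"fingers":1}]' 30; python3 -c "
from h import *
show()"
```

```text
time: 10.58
position: [0.6414, 0.0331, 0.227]
tool_rot: [-1.434, 1.044, 1.436]
ft_force: [-2.9, 5.8, 1.1]
grip_width: 0.173
t 10.58 [0.6414 0.0331 0.227 ] own [ 0.     -0.0761] F [-2.9  5.8  1.1] T [1.11 0.59 0.01] g 0.173 q [-0.25  0.31  0.2   1.49 -0.06  1.35  1.84]
[[-0.0, -0.952, -0.307], [0.002, -0.307, 0.952], [-1.0, -0.0, 0.002]]
```

```bash
python3 -m creep '[{"linear":[-0.0022,0,0.006],"twist":[0,0,0],"fingers":1},{"linear":[-0.0043,0,0.0118],"twist":[0,0,0],"fingers":1},{"linear":[-0.0079,0,0.0239],"twist":[0,0,0],"fingers":1},{"linear":[-0.0108,0,0.0362],"twist":[0,0,0],"fingers":1},{"linear":[-0.0129,0,0.0486],"twist":[0,0,0],"fingers":1},{"linear":[-0.0143,0,0.0611],"twist":[0,0,0],"fingers":1},{"linear":[-0.0149,0,0.0716],"twist":[0,0,0],"fingers":1},{"linear":[-0.015,0,0.0779],"twist":[0,0,0],"fingers":1}]' 40; python3 -m creep '[{"linear":[0,0,0],"twist":[0,0,0],"fingers":1},{"linear":[0,0,0],"twist":[0,0,0],"fingers":1},{"linear":[0,0,0],"twist":[0,0,0],"fingers":1},{"linear":[0,0,0],"twist":[0,0,0],"fingers":1}]'; python3 -c "
from h import *
show();snap('side','s11.png');snap('top','t11.png')
for c in ['side','top']:
  for l in ['kickstand_foot','handle','kickstand_pivot','dial_grip','moisture_can_0']:
    for r in nets.place_of(c,l)[:2]: print(c,l,r)
print('pred pivot',w(-.092,0,.122),'handle',w(0,0,.247),'foot',w(-.092,.122*np.sin(2.6),.122+.122*np.cos(2.6)))"
```

```text
time: 11.25
position: [0.6169, 0.107, 0.2421]
tool_rot: [-1.436, 1.046, 1.435]
ft_force: [-0.7, -1.0, -5.3]
grip_width: 0.177
time: 11.58
position: [0.6181, 0.1035, 0.242]
tool_rot: [-1.434, 1.049, 1.432]
ft_force: [-2.2, -1.4, -4.5]
grip_width: 0.172
t 11.58 [0.6181 0.1035 0.242 ] own [-0.0005 -0.0019] F [-2.2 -1.4 -4.5] T [-0.27  0.56  0.08] g 0.172 q [-0.34  0.27  0.16  1.51 -0.04  1.37  1.7 ]
[[0.0, -0.953, -0.303], [-0.002, -0.303, 0.953], [-1.0, 0.0, -0.002]]
side kickstand_foot {'centre': [0.5092, 0.1424, 0.0188], 'conf': 0.91}
side kickstand_foot {'centre': [0.5274, 0.0741, 0.1214], 'conf': 0.17}
side handle {'centre': [0.6215, 0.1023, 0.2468], 'conf': 0.78}
side kickstand_pivot {'centre': [0.53, 0.0752, 0.1198], 'conf': 0.9}
side kickstand_pivot {'centre': [0.6276, 0.3937, 0.0027], 'conf': 0.6}
side dial_grip {'centre': [0.5744, 0.2225, 0.0666], 'conf': 0.6}
side moisture_can_0 {'centre': [0.5167, 0.413, -0.0008], 'conf': 0.74}
side moisture_can_0 {'centre': [0.6278, 0.393, 0.0008], 'conf': 0.67}
top kickstand_pivot {'centre': [0.5274, 0.0734, 0.1219], 'conf': 0.93}
top dial_grip {'centre': [0.5719, 0.223, 0.0642], 'conf': 0.66}
top dial_grip {'centre': [0.6188, 0.1085, -0.001], 'conf': 0.32}
top moisture_can_0 {'centre': [0.6299, 0.3934, 0.0016], 'conf': 0.72}
top moisture_can_0 {'centre': [0.5194, 0.4129, -0.0027], 'conf': 0.56}
pred pivot [0.53044162 0.07725943 0.122     ] handle [0.618  0.1055 0.247 ] foot [0.51113638 0.13711431 0.01745957]
```

View pics/s11.png

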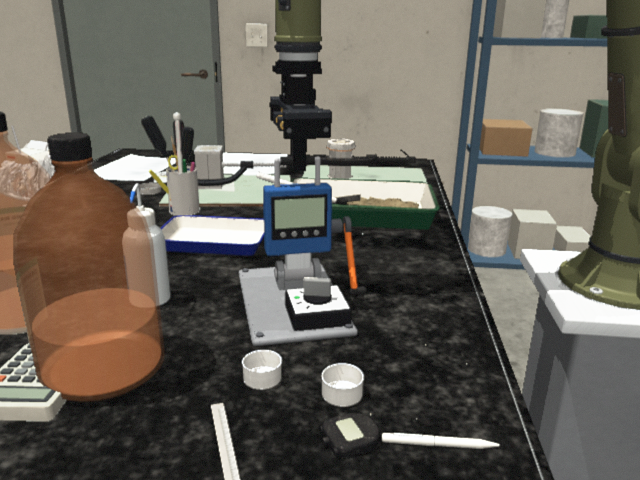

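View pics/t11.png

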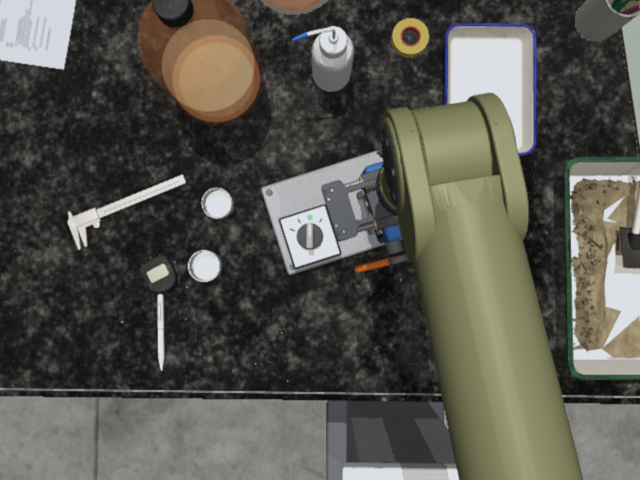

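```bash
python3 -c "
from h import *
import itertools
im=np.load('pics/side_i.npy');d=np.load('pics/side_d.npy')
K=np.array(viewer.camera_params('side')['K']);T=np.array(viewer.camera_params('side')['cam_to_world'])
def fit(m):
  v,u=np.nonzero(m&(d>0));D=d[v,u];P=np.stack([(u-K[0,2])/K[0,0]*D,(v-K[1,2])/K[1,1]*D,D],1)@T[:3,:3].T+T[:3,3]
  for _ in range(6):
    c=np.median(P,0) if _==0 else P.mean(0);n=np.linalg.svd(P-c,full_matrices=False)[2][2];r=(P-c)@n;P=P[abs(r-np.median(r))<max(.0015,2*np.median(abs(r)))]
  n*=np.sign(n[1]);oy=-np.sin(YAW)*n[0]+np.cos(YAW)*n[1];ox=np.cos(YAW)*n[0]+np.sin(YAW)*n[1]
  print(len(P),P.mean(0),'n',n,'lean',np.arctan2(n[2],oy),'yaw err',np.arctan2(ox,oy))
m=np.zeros(d.shape,bool);m[190:246,270:326]=1;fit(m)
m2=m.copy();i=im.astype(int);m2&=(i[...,2]>i[...,0]+50);fit(m2)
"
```

```text
1696 [0.61389617 0.12474391 0.14684698] n [-0.31156149  0.95022552  0.00095096] lean 0.0009509709495610781 yaw err -0.004836023596197964
486 [0.6156108  0.12338385 0.13758879] n [-0.31557604  0.9487543   0.0166445 ] lean 0.01664595561492431 yaw err -0.0091097310731159
```

```bash
python3 -m creep '[{"linear":[0,0,0.0015],"twist":[0,0,0],"fingers":1},{"linear":[0,0,0.0015],"twist":[0,0,0],"fingers":1},{"linear":[0,0,0.0015],"twist":[0,0,0],"fingers":1},{"linear":[0,0,0.0015],"twist":[0,0,0],"fingers":1},{"linear":[0,0,0.0015],"twist":[0,0,0],"fingers":1},{"linear":[0,0,0.0015],"twist":[0,0,0],"fingers":1}]' 40; python3 -c "
from h import *
show();job.close_job()"
```

```text
time: 12.68
position: [0.6172, 0.1062, 0.2421]
tool_rot: [-1.434, 1.047, 1.433]
ft_force: [-4.2, -2.9, -2.7]
grip_width: 0.168
t 12.68 [0.6172 0.1062 0.2421] own [-0.0005  0.0009] F [-4.2 -2.9 -2.7] T [-0.4   1.06  0.05] g 0.168 q [-0.35  0.26  0.16  1.51 -0.04  1.37  1.7 ]
[[-0.0, -0.952, -0.305], [-0.001, -0.305, 0.952], [-1.0, 0.0, -0.001]]
the job is handed in; nothing more can be done
```

The meter is set up as asked and was handed in at about 12.7 s, with the gripper still holding the handle upright.

- **Dial:** I turned it from the 0.6 click to the green dot (1.2) and let go. The close-up picture shows the pointer at the dot, and the last top picture still shows it there.
- **Kickstand:** I pushed it over centre with closed fingers until it snapped down. The networks put its foot within about 5 mm of where it should be at the 2.6 stop. This agreed both with the frame leaning and after it was upright.
- **Frame:** I gripped the sleeve at 40 N and swung it up. The opening of about 15 mm fits a 16 mm rubber sleeve.
- **Lean:** Plane fits to the display head gave a lean of 0.001 and 0.017 rad, which disagree slightly. I then nudged the handle about 1.5 mm further towards upright. The last TCP reading was 1 mm from the upright position in own y, about 0.004 rad. I did not repeat the plane fit after that nudge.
- **Cans and forces:** The cans read the same positions as at the start, within a few mm. Every force reading I took was below 10 N, with no reading taken between moves.
- **Close call:** Joint 2 read −0.30 rad, right at its lower limit, while I raised the arm after the kickstand push. The move after it took it away from the limit.

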